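# Sort the returned discs into their trays

## Robot

A 7-joint arm with a two-finger parallel gripper is mounted at the origin on the work surface; the furniture and walls round the work are solid. World frame = base frame: x ahead of the robot, y to its left, z up, the work surface at z = 0. Lengths are in mm, angles in rad, forces in N, time in s.
With the tool pointing down it reaches from about 400 to 875 mm from the base axis. Payload 4.4 kg.
Tool frame: the origin (TCP) lies on the centre line of the jaws, within the pads' length; the fingertips stand 25 mm ahead of it and the grasp point (between the pads) lies 6 mm ahead of it (ctrl.finger_overhang is the distance from the TCP to the fingertips, in mm); z points along the fingers, y is the line along which they close (so a half turn about z gives the same grasp; the last joint's range is limited). The gripper opens to 85 mm and grips with 20 to 120 N. Pads are 22 mm wide; open, the fingers measure 114 mm over their backs; the gripper's body (76 mm by 85 mm) begins 54 mm behind the grasp point. The pads swing forward as they close: fully open they stand 13 mm farther back than shut.
Start: joints at [1.204, 0.628, 0.038, 1.517, -0.027, 0.996, -0.02], TCP at [192.612, -620.821, 256.313] pointing down, gripper open.
Joint ranges: [-3.06, 3.06], [-0.37, 2.12], [-1.25, 1.32], [0.18, 2.47], [-1.1, 4.24], [0.23, 1.98], [-2.94, 2.94]. Speed limits (rad/s): [2.57, 2.57, 3.14, 3.14, 3.14, 3.14, 3.14].

## Interface

Orientations are given as [roll, pitch, yaw] about the fixed x, y, z axes, in that order (R = Rz(yaw) Ry(pitch) Rx(roll)).
In Python, from cell import ctrl gives the robot as it stands. The module is installed in compiled form; this text tells all that it offers.
- The arm moves only by the tool play_rows, never from a script. Its argument "targets" is a list of rows, each a list of 5 numbers: the closure, from 0 (fully open) to 1 (shut), then the shift along the tool's x, y, z in cm, then the turn about the tool's z in degrees. In form: [[gripper, dx, dy, dz, spin], ...]. A call has 1 to 10 rows; each row is the pose to reach, as a shift and turn from the pose commanded when the call began, along the tool's axes at that moment; what a row does not reach only later rows make up. A row lasts 1/10 s, in which the tool goes at most 50 mm and 8.59 degrees, less where a joint would pass 70% of its speed; a pose out of reach is approached as far as the arm can. A call with a gripper value outside its range is refused whole. The fingers move at their own pace and stop on an object; the grip force is fixed at half the most. Time passes only in rows, so rows that repeat a pose let the fingers close. It gives the time, the measured TCP pose, the force, the opening and the grip force at its end, in the units of the state.
- ctrl.read_state(): the state, without advancing time (a new reading comes with each control period).
- ctrl.get_image(name): name is "scene" or "side" or "wrist"; returns (picture, depth): 384x512x3 uint8, red, green, blue; 384x512 float32, mm along the optical axis (not along the pixel's ray), 0 where there is no reading.
- ctrl.calibration(name): a dict with "vfov" (degrees; the focal length in pixels is half the picture's height over the tangent of half this angle, whatever the lens; pixels are square), "cx", "cy" (the principal point, pixels), "k1" (the pictures are not rectified: a ray, as slopes to the right and down, at radius r is drawn at 1 + k1 r^2 times it, then the intrinsics apply), "extrinsics" (4x4, takes a point from camera to world coordinates); the wrist camera has in their place "mount" (4x4, takes a point from camera to tool coordinates, whose origin is the TCP and whose axes are the flange's). Camera axes: x right, y down, z forward; pixel columns grow to the right and rows downward; lengths in mm; the calibration is good to about 2 mm. A picture is of the moment at which its call begins: read the wrist's pose just before it. calibration takes no time and is no camera call.
- ctrl.finish_job(): hands the job in; it is judged then, once.
Trained networks look in the newest picture that a camera, given by its name, has taken for a name from the list of things; names that differ only in an ending like _2 or _b are one class to them, and where a whole thing is asked for, a point or a joint stands for the part that bears it (a point fixed in the world has none). Each returns a list of dicts, best first, with "confidence" (0 to 1); they miss things now and then, are a little off and sometimes report something else, mostly with a low value. They report only what shows in the picture. A call takes as long as a camera call.
- ctrl.search_frame(camera, name): "bbox" ([left, top, right, bottom] in pixels, round what is visible of it).
- ctrl.trace(camera, name): "pixels" (384x512 bool, what is visible of it) and "bbox" ([left, top, right, bottom] in pixels, round what is visible of it).
The state is a dict: "clock": time; "qpos": joint angles; "qd": joint speeds; "tau": joint torques, N m; "eef_pos": TCP position; "tool_rot": TCP orientation; "force": force on the tool from outside, world axes, zero at the start; "torque": the same for the moment, N m; "width": finger opening in mm; "gripper_force": force on a finger pad.
Only numpy, scipy, OpenCV 4.12 (cv2) and the standard library are available. Lean on these libraries where they do the work, as an engineer would, in place of code of your own. Each camera call takes 0.05 s, during which the arm holds its last target. There are 200 camera calls.

## Task

Sort the four returned disc cases: take each one out of the wire returns rack and stand it in the grey tray whose card has the same colour as the label on its spine (red film, yellow music, green game, violet audiobook). Stand each case upright on its long edge, spine uppermost as it was, right down on the tray's floor, and set it down rather than let it drop.

Things in the scene. Friction and masses are not known exactly. Their poses are not given: they have to be found in the camera images.
- film_case: film disc: black case with a dark blue and orange sleeve, RED label across the spine. Rigid box 190 long x 16 thick x 135 mm high, under 0.3 kg, standing on its long edge in a slot of the returns rack, spine uppermost. Origin: centre of its underside; x along its length, y across its thickness (grip across y, near the top), z up to the spine. Either way round will do.
- music_case: music disc: the shortest case, clear grey with a teal and cream sleeve, YELLOW label across the spine. Rigid box 142 long x 14 thick x 125 mm high, under 0.3 kg, standing on its long edge in a slot of the returns rack, spine uppermost. Origin: centre of its underside; x along its length, y across its thickness (grip across y, near the top), z up to the spine. Either way round will do.
- game_case: console game: bright blue case with a navy and orange sleeve, GREEN label across the spine. Rigid box 170 long x 16 thick x 130 mm high, under 0.3 kg, standing on its long edge in a slot of the returns rack, spine uppermost. Origin: centre of its underside; x along its length, y across its thickness (grip across y, near the top), z up to the spine. Either way round will do.
- audiobook_case: audiobook: the thick cream case with a brown and cream sleeve, VIOLET label across the spine. Rigid box 165 long x 24 thick x 130 mm high, under 0.3 kg, standing on its long edge in a slot of the returns rack, spine uppermost. Origin: centre of its underside; x along its length, y across its thickness (grip across y, near the top), z up to the spine. Either way round will do.
- film_tray: Fixed grey open tray with a RED card on its front (-x) end, for the film case. Inside 206 x 32 mm (x by y); floor 4 mm, walls 3 mm thick, rims 74 mm high at the ends; the card projects 26 mm. A strip of that colour is on the far end. Origin: centre of its underside, on the table; x along it, away from the robot, z up. A seated case has its underside 4 mm above this origin.
- music_tray: Fixed grey open tray with a YELLOW card on its front (-x) end, for the music case. Inside 158 x 30 mm (x by y); floor 4 mm, walls 3 mm thick, rims 74 mm high at the ends; the card projects 26 mm. A strip of that colour is on the far end. Origin: centre of its underside, on the table; x along it, away from the robot, z up. A seated case has its underside 4 mm above this origin.
- game_tray: Fixed grey open tray with a GREEN card on its front (-x) end, for the game case. Inside 186 x 32 mm (x by y); floor 4 mm, walls 3 mm thick, rims 74 mm high at the ends; the card projects 26 mm. A strip of that colour is on the far end. Origin: centre of its underside, on the table; x along it, away from the robot, z up. A seated case has its underside 4 mm above this origin.
- audiobook_tray: Fixed grey open tray with a VIOLET card on its front (-x) end, for the audiobook case. Inside 181 x 40 mm (x by y); floor 4 mm, walls 3 mm thick, rims 74 mm high at the ends; the card projects 26 mm. A strip of that colour is on the far end. Origin: centre of its underside, on the table; x along it, away from the robot, z up. A seated case has its underside 4 mm above this origin.
- returns_rack: Fixed returns rack: dark steel base 140 x 248 mm, upper face 6 mm above the table; four slots at y = -93, -31, +31, +93 mm, each between two steel wire hoops along x, 28 mm clear apart and 88 mm high. One case stands in each slot. Origin: centre of its underside; x along the cases, y across the slots, z up.

How it is judged:
By the outcome, as a careful person would: the job done as asked, in the order asked, and still so for the second after the job is handed in, with the robot touching nothing.
It also fails if it takes over 125 s, if anything falls off the work surface, if the arm or the gripper's body presses on something with over 40 N, if the wrist force passes 120 N, or if a joint passes its speed limit or range.

## Working session

There is one attempt and no reset: what is moved stays moved. The work goes in short steps, Python scripts to look and compute and a tool call to move; the robot and the scene stay as the last step left them, time stands still between calls to the robot, and variables do not carry over. Pictures are saved under pics/ and viewed, at most 14 in all, crops included, and the job is handed in when it is done.

Besides the shell and the picture viewer there is one more tool, called after ">>>" in YAML: its name, and indented under it one key for each argument. play_rows: Moves the arm, as the interface text tells. Its arguments: {"type":"object","properties":{"targets":{"type":"array"}},"required":["targets"]}

```bash
mkdir -p pics
cat > h.py <<'E'
import numpy as np, cv2
from scipy.spatial.transform import Rotation as R
from cell import ctrl
def tool():
    s=ctrl.read_state(); T=np.eye(4); T[:3,:3]=R.from_euler('xyz',s['tool_rot']).as_matrix(); T[:3,3]=s['eef_pos']; return T,s
def cloud(name):
    T,s=tool(); im,d=ctrl.get_image(name); c=ctrl.calibration(name)
    f=192/np.tan(np.radians(c['vfov'])/2)
    K=np.array([[f,0,c['cx']],[0,f,c['cy']],[0,0,1]])
    v,u=np.mgrid[:384,:512]; p=np.stack([u.ravel(),v.ravel()],1).astype(float)
    xy=cv2.undistortPoints(p[:,None],K,np.array([c['k1'],0,0,0.])).reshape(384,512,2)
    P=np.dstack([xy*d[...,None],d])
    E=np.array(c['extrinsics']) if 'extrinsics' in c else T@np.array(c['mount'])
    return im,d,P@E[:3,:3].T+E[:3,3]
def save(im,fn): cv2.imwrite('pics/'+fn,im[...,::-1])
N=['film','music','game','audiobook']
E
python3 - <<'E'
from h import *
print(ctrl.read_state())
ims=[]
for cam in ['scene','side','wrist']:
    im,d,P=cloud(cam); save(im,cam+'0.png')
    for n in [a+b for a in N for b in('_case','_tray')]+['returns_rack']:
        for r in ctrl.trace(cam,n)[:1]:
            m=r['pixels']&(d>0); Q=P[m]
            if len(Q)<10: continue
            top=Q[Q[:,2]>np.percentile(Q[:,2],98)-6]
            print(cam,n,round(r['confidence'],2),r['bbox'],'med',np.median(Q,0).round(),'topz',np.percentile(Q[:,2],98).round(),'xy lo',np.percentile(top,2,0).round()[:2],'hi',np.percentile(top,98,0).round()[:2],len(top))
E
```

```text
{'clock': 0.0, 'qpos': array([ 1.20421766,  0.62932866,  0.0384648 ,  1.51837151, -0.02699487,
        0.99629476, -0.01997713]), 'qd': array([-0.00167196, -0.00028738, -0.00126543, -0.00022482, -0.00019976,
        0.00136825, -0.00079518]), 'tau': array([-5.79369098e-04, -5.63405085e+01,  1.22572806e+00, -1.93451142e+01,
        1.09319069e-02,  1.05787633e-02, -8.66778649e-07]), 'eef_pos': array([ 192.41514178, -620.26355037,  255.39966173]), 'tool_rot': array([-3.13970948e+00,  4.17269337e-05,  3.00785814e-01]), 'force': array([ 0.91342012, -0.13517139, -1.00854415]), 'torque': array([0.00441644, 0.01804723, 0.03257171]), 'gripper_force': 0.0, 'width': 85.25600174471643}
scene film_case 0.93 [156.2, 158.1, 169.6, 212.8] med [398. 294. 139.] topz 145.0 xy lo [270. 281.] hi [522. 308.] 195
scene music_case 0.86 [199.9, 164.3, 212.6, 224.4] med [389. 174.  93.] topz 133.0 xy lo [368. 160.] hi [499. 178.] 128
scene music_tray 0.91 [372.2, 184.5, 393.4, 215.1] med [ 311. -315.   51.] topz 74.0 xy lo [ 304. -337.] hi [ 353. -301.] 56
scene game_case 0.67 [219.4, 158.5, 233.2, 229.5] me
[... 824 characters left out ...]
101.3, 280.2, 126.8] med [ 387. -309.   45.] topz 74.0 xy lo [ 309. -343.] hi [ 471. -303.] 126
side game_case 0.61 [234.8, 212.6, 302.9, 245.9] med [426. 113. 101.] topz 138.0 xy lo [346.  95.] hi [506. 120.] 335
side game_tray 0.73 [216.6, 144.8, 294.9, 169.6] med [ 415. -149.   40.] topz 74.0 xy lo [ 325. -186.] hi [ 517. -132.] 134
side audiobook_case 0.77 [243.3, 257.9, 312.6, 290.1] med [442. 236. 116.] topz 138.0 xy lo [364. 214.] hi [521. 244.] 591
side audiobook_tray 0.83 [217.2, 166.2, 292.9, 196.1] med [429. -58.  36.] topz 73.0 xy lo [338. -96.] hi [527. -36.] 150
side returns_rack 0.9 [250.5, 251.9, 307.0, 316.3] med [449. 309.   5.] topz 82.0 xy lo [383. 185.] hi [505. 312.] 26
```

Run:
```python
import cv2,numpy as np
a=cv2.imread('pics/scene0.png');b=cv2.imread('pics/side0.png')
a=cv2.resize(a[130:280,120:420],(800,400));b=cv2.resize(b[80:330,180:340],(384,600))
cv2.imwrite('pics/a.png',a);cv2.imwrite('pics/b.png',b)
```

```text
(no output)
```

View pics/a.png

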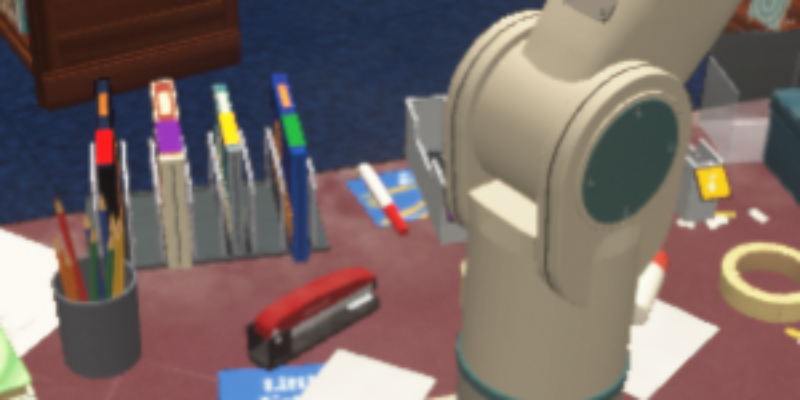

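View pics/b.png

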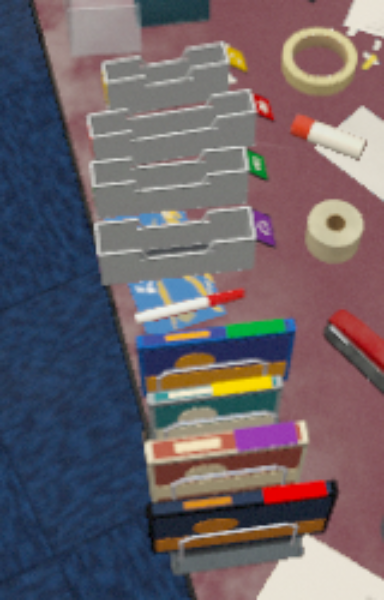

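```bash
cat >> h.py <<'E'
def go(x,y,z,yaw):
    T,s=tool(); d=T[:3,:3].T@(np.array([x,y,z])-T[:3,3])/10
    sp=(s['tool_rot'][2]-yaw+np.pi/2)%np.pi-np.pi/2
    print('clk %.1f'%s['clock'],'at',T[:3,3].round(1),'yaw %.3f'%s['tool_rot'][2],'q7 %.2f'%s['qpos'][6],'-> d',d.round(2),'spin %.1f'%np.degrees(sp))
E
python3 - <<'E'
from h import *
print(ctrl.calibration('wrist'))
go(420,-330,380,0)
E
```

```text
{'vfov': 60.07128058487271, 'cx': 259.3873899520192, 'cy': 183.9186659247993, 'k1': 0.009489401606624879, 'mount': array([[ 4.15562038e-04, -9.53048314e-01, -3.02817996e-01,
         7.73946307e+01],
       [ 9.99999902e-01,  4.42576038e-04, -2.05877778e-05,
        -1.11990623e+00],
       [ 1.53641136e-04, -3.02817958e-01,  9.53048404e-01,
        -1.18904143e+02],
       [ 0.00000000e+00,  0.00000000e+00,  0.00000000e+00,
         1.00000000e+00]])}
clk 1.5 at [ 192.6 -620.8  256.3] yaw 0.301 q7 -0.02 -> d [ 30.33 -21.04 -12.37] spin 17.2
```

>>> play_rows:
  targets:
    - [0,5,-3,-5,8]
    - [0,10,-7,-10,17]
    - [0,15,-11,-12.4,17]
    - [0,20,-14,-12.4,17]
    - [0,25,-18,-12.4,17]
    - [0,30,-21,-12.4,17]
    - [0,31,-25,-12.4,17]
    - [0,31.5,-29,-12.4,17]
    - [0,31.5,-33,-12.4,17]
    - [0,31.5,-33,-12.4,17]

```text
clock: 2.5
eef_pos: [395.7, -213.6, 380.4]
tool_rot: [3.141, -0.001, 0.005]
force: [0.0, 0.8, 0.0]
width: 85.5
gripper_force: 0.0
```

```bash
cat >> h.py <<'E'
def trays():
    im,d,P=cloud('wrist'); 
    for n in N:
        for r in ctrl.trace('wrist',n+'_tray')[:1]:
            Q=P[r['pixels']&(d>0)]; t=Q[(Q[:,2]>66)&(Q[:,2]<80),:2]
            if len(t)<30: t=Q[Q[:,2]>45,:2]
            (c,wh,a)=cv2.minAreaRect(t.astype(np.float32))
            print(n,'tray',round(r['confidence'],2),r['bbox'],np.round(c),np.round(wh),round(a,1),len(t),np.median(Q,0).round())
    return im
E
python3 - <<'E'
from h import *
go(440,-200,380,0)
im=trays(); save(im,'t1.png')
E
```

```text
clk 2.5 at [ 395.7 -213.6  380.4] yaw 0.005 q7 -1.13 -> d [ 4.44 -1.34  0.04] spin 0.3
film tray 0.94 [263.6, 49.7, 299.6, 223.8] [ 398. -237.] [ 39. 218.] 88.6 769 [ 400. -240.    7.]
game tray 0.69 [195.7, 41.8, 242.8, 205.7] [ 417. -158.] [ 39. 199.] 84.6 830 [ 420. -154.   14.]
audiobook tray 0.6 [120.4, 28.2, 177.0, 195.1] [429. -66.] [ 49. 194.] 85.2 1172 [435. -56.  34.]
```

View pics/t1.png

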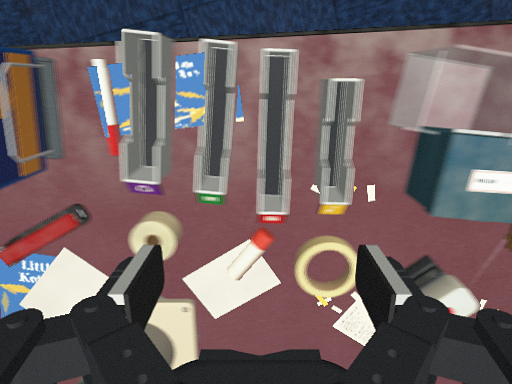

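>>> play_rows:
  targets:
    - [0.4,3,-3,0,0]
    - [0.4,5,-8,0,0]
    - [0.4,5,-13,0,0]
    - [0.4,5,-18,0,0]
    - [0.4,5,-23,0,0]
    - [0.4,5,-28,0,0]
    - [0.4,5,-33,0,0]
    - [0.4,5,-37,0,0]
    - [0.4,5,-40,0,0]
    - [0.4,5,-40,0,0]

```text
clock: 3.75
eef_pos: [444.4, 188.0, 379.9]
tool_rot: [-3.139, 0.0, 0.008]
force: [0.0, -0.8, -0.5]
width: 51.1
gripper_force: 0.0
```

```bash
cat >> h.py <<'E'
def cases(names=N):
    im,d,P=cloud('wrist'); 
    for n in names:
        for r in ctrl.trace('wrist',n+'_case')[:1]:
            Q=P[r['pixels']&(d>0)]; zt=np.percentile(Q[:,2],90) if len(Q) else 0
            t=Q[(Q[:,2]>zt-6)&(Q[:,2]<zt+8),:2]
            (c,wh,a)=cv2.minAreaRect(t.astype(np.float32))
            print(n,'case',round(r['confidence'],2),r['bbox'],np.round(c),np.round(wh),round(a,1),len(t),'zt',zt.round())
    return im
E
python3 - <<'E'
from h import *
im=cases(); save(im,'c1.png'); go(430,110,300,0)
E
```

```text
film case 0.72 [157.4, 64.6, 200.9, 233.0] [440. 292.] [ 17. 189.] 85.0 2584 zt 143.0
music case 0.94 [262.1, 85.3, 291.5, 214.9] [439. 169.] [ 14. 142.] 85.9 1528 zt 134.0
audiobook case 0.67 [208.7, 74.3, 247.0, 222.5] [441. 229.] [ 24. 164.] 85.4 3142 zt 139.0
clk 4.0 at [444.6 182.3 380.1] yaw 0.000 q7 -2.10 -> d [-1.46  7.22  8.01] spin 0.0
```

View pics/c1.png

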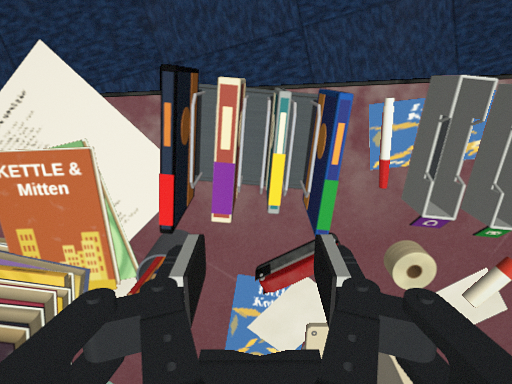

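>>> play_rows:
  targets:
    - [0.4,0,3,3,4.7]
    - [0.4,-0.8,6,8,4.7]
    - [0.4,-1,7.4,12,4.7]
    - [0.4,-1,7.4,14,4.7]
    - [0.4,-1,7.4,14,4.7]
    - [0.4,-1,7.4,14,4.7]

```text
clock: 4.6
eef_pos: [435.0, 109.9, 240.8]
tool_rot: [-3.141, -0.001, -0.08]
force: [-0.3, 0.4, 0.4]
width: 51.5
gripper_force: 0.0
```

Run:
```python
from h import *
im=cases(['game','music']); save(im,'c2.png'); go(433,108,124,-.082)
T,_=tool();im,d,P=cloud('wrist')
hsv=cv2.cvtColor(im,cv2.COLOR_RGB2HSV)
m=(P[...,2]>128)&(P[...,2]<145)&(d>0)&(abs(P[...,1]-108)<30)&(P[...,0]>320)
t=P[m][:,:2].astype(np.float32);print(len(t),cv2.minAreaRect(t))
```

```text
game case 0.98 [253.2, 83.4, 278.9, 307.0] [424. 107.] [ 16. 169.] 84.7 4901 zt 139.0
music case 0.87 [161.0, 85.7, 211.8, 244.7] [453. 167.] [ 14. 113.] 85.7 2999 zt 133.0
clk 4.8 at [435.5 110.9 241.7] yaw -0.078 q7 -2.07 -> d [-0.26  0.33 11.77] spin 0.2
5088 ((423.818359375, 107.38416290283203), (17.04448127746582, 170.15232849121094), 84.67406463623047)
```

View pics/c2.png

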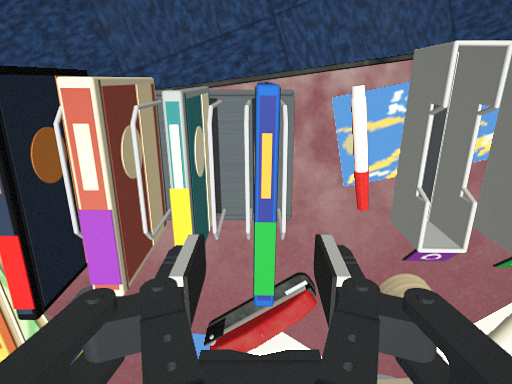

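>>> play_rows:
  targets:
    - [0.4,-1.1,0.4,4,0.9]
    - [0.4,-1.1,0.4,8,0.9]
    - [0.4,-1.1,0.4,10.5,0.9]
    - [0.4,-1.1,0.4,11.7,0.9]
    - [0.4,-1.1,0.4,11.7,0.9]
    - [1,-1.1,0.4,11.7,0.9]
    - [1,-1.1,0.4,11.7,0.9]
    - [1,-1.1,0.4,11.7,0.9]
    - [1,-1.1,0.4,11.7,0.9]
    - [1,-1.1,0.4,11.7,0.9]

```text
clock: 5.8
eef_pos: [423.9, 107.4, 124.4]
tool_rot: [-3.141, -0.003, -0.094]
force: [-0.0, 0.0, 7.2]
width: 15.6
gripper_force: 59.2
```

Run:
```python
from h import *
go(430,107,300,-.09); print(ctrl.read_state()['width'],ctrl.read_state()['force'],ctrl.read_state()['gripper_force'])
```

```text
clk 5.8 at [423.9 107.4 124.4] yaw -0.094 q7 -2.16 -> d [  0.66  -0.03 -17.56] spin -0.2
15.551852053042174 [-0.0281246   0.0440647   7.15756743] 59.20807957649231
```

>>> play_rows:
  targets:
    - [1,0,0,-1.5,0]
    - [1,0,0,-4,0]
    - [1,0,0,-8,0]
    - [1,0,0,-12,0]
    - [1,0,0,-15.5,0]
    - [1,0,0,-17.5,0]
    - [1,0,3,-17.5,0]
    - [1,0,7,-17.5,0]
    - [1,0,11,-17.5,0]
    - [1,0,14,-17.5,0]

```text
clock: 6.8
eef_pos: [409.1, -34.3, 298.8]
tool_rot: [3.141, -0.001, -0.095]
force: [-0.2, -0.4, -0.4]
width: 15.3
gripper_force: 58.5
```

>>> play_rows:
  targets:
    - [1,0.3,4,0,0]
    - [1,0.6,8,0,0]
    - [1,0.9,11,0,0]
    - [1,1,12.5,0,0]
    - [1,1,12.5,0,0]
    - [1,1,12.5,0,0]

```text
clock: 7.4
eef_pos: [407.9, -156.9, 298.4]
tool_rot: [-3.141, -0.0, -0.094]
force: [0.5, 0.2, -1.4]
width: 15.4
gripper_force: 58.5
```

Run:
```python
from h import *
im=trays(); save(im,'t2.png'); go(417,-158,300,-.094); print(ctrl.read_state()['width'])
```

```text
film tray 0.7 [307.7, 45.9, 359.8, 251.3] [ 398. -237.] [ 39. 218.] 88.7 1360 [ 405. -244.   30.]
music tray 0.57 [375.9, 72.4, 447.3, 239.6] [ 388. -321.] [ 39. 172.] 89.8 1712 [ 392. -330.   45.]
game tray 0.9 [238.0, 46.1, 280.3, 54.6] [ 512. -167.] [38.  7.] 84.7 238 [ 513. -167.   74.]
audiobook tray 0.77 [141.7, 42.7, 208.0, 231.7] [429. -66.] [ 48. 194.] 84.8 1501 [435. -57.  30.]
clk 7.7 at [ 408.3 -156.4  298.3] yaw -0.092 q7 -1.39 -> d [ 0.89  0.08 -0.17] spin 0.1
15.04367736156017
```

View pics/t2.png

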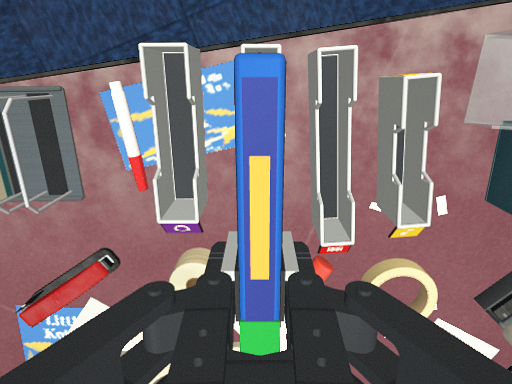

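>>> play_rows:
  targets:
    - [1,0.9,0.1,4,0]
    - [1,0.9,0.1,8,0]
    - [1,0.9,0.1,11,0]
    - [1,0.9,0.1,13.5,0]
    - [1,0.9,0.1,15.5,0]
    - [1,0.9,0.1,16.6,0]
    - [1,0.9,0.1,17.1,0]
    - [1,0.9,0.1,17.4,0]
    - [1,0.9,0.1,17.4,0]
    - [1,0.9,0.1,17.4,0]

```text
clock: 8.65
eef_pos: [417.5, -159.4, 124.9]
tool_rot: [3.141, -0.001, -0.094]
force: [0.3, -0.8, -1.3]
width: 15.4
gripper_force: 58.7
```

Run:
```python
from h import *
go(417,-158,122.4,-.094); print(ctrl.read_state()['width'],ctrl.read_state()['force'])
```

```text
clk 8.7 at [ 417.5 -159.4  124.9] yaw -0.094 q7 -1.43 -> d [-0.06 -0.14  0.25] spin 0.0
15.367767943575325 [ 0.27108654 -0.84171174 -1.25206101]
```

>>> play_rows:
  targets:
    - [1,0,-0.1,0.15,0]
    - [1,0,-0.1,0.25,0]
    - [1,0,-0.1,0.3,0]
    - [1,0,-0.1,0.3,0]

```text
clock: 9.05
eef_pos: [417.3, -158.4, 122.4]
tool_rot: [3.141, -0.001, -0.094]
force: [-2.8, 0.7, 12.7]
width: 15.4
gripper_force: 60.6
```

>>> play_rows:
  targets:
    - [0.9,0,0,0,0]
    - [0.6,0,0,0,0]
    - [0.5,0,0,0,0]
    - [0.5,0,0,0,0]
    - [0.5,0,0,-2,0]
    - [0.5,0,0,-6,0]
    - [0.5,0,0,-10,0]
    - [0.5,0,0,-14,0]
    - [0.5,0.5,-4,-14,0]
    - [0.5,1,-8,-14,0]

```text
clock: 10.05
eef_pos: [435.3, -79.9, 262.6]
tool_rot: [3.141, -0.004, -0.098]
force: [0.3, 0.5, 0.1]
width: 42.8
gripper_force: 0.0
```

Run:
```python
from h import *
im,d,P=cloud('wrist')
r=ctrl.trace('wrist','game_case')
if r:
    Q=P[r[0]['pixels']&(d>0)]; zt=np.percentile(Q[:,2],90); t=Q[Q[:,2]>zt-6,:2].astype(np.float32)
    print(r[0]['confidence'],zt,cv2.minAreaRect(t))
go(439,167,250,-.08); print(ctrl.read_state()['width'])
```

```text
0.84 136.27452824245518 ((423.54132080078125, -137.9587860107422), (56.96025848388672, 160.42398071289062), 84.6283950805664)
clk 10.2 at [435.7 -74.2 261.6] yaw -0.085 q7 -1.60 -> d [ -1.73 -24.06   1.23] spin -0.3
42.36513152410014
```

>>> play_rows:
  targets:
    - [0.5,0,-4,0,0]
    - [0.5,-0.5,-8,0,0]
    - [0.5,-0.8,-12,0,0]
    - [0.5,-1.2,-16,0,0]
    - [0.5,-1.7,-20,0.5,0]
    - [0.5,-1.7,-23,1,0]
    - [0.5,-1.7,-24.1,1.2,0]
    - [0.5,-1.7,-24.1,1.2,0]
    - [0.5,-1.7,-24.1,1.2,0]

```text
clock: 11.05
eef_pos: [440.0, 160.1, 249.0]
tool_rot: [3.14, 0.001, -0.095]
force: [0.1, -0.9, -0.3]
width: 42.7
gripper_force: 0.0
```

```bash
cat >> h.py <<'E'
def near(name,z0,x,y,ztcp):
    im=cases([name]); im,d,P=cloud('wrist')
    m=(abs(P[...,2]-z0)<8)&(d>0)&(abs(P[...,1]-y)<25)&(abs(P[...,0]-x)<120)
    t=P[m][:,:2].astype(np.float32);print(len(t),cv2.minAreaRect(t)); go(x,y,ztcp,-.09); print(ctrl.read_state()['width'])
E
python3 - <<'E'
from h import *
near('music',131,439,169,119)
E
```

```text
music case 0.74 [234.6, 86.7, 262.8, 274.2] [439. 169.] [ 14. 142.] 85.9 3326 zt 134.0
3495 ((438.4671325683594, 168.64102172851562), (15.053361892700195, 142.25270080566406), 85.87268829345703)
clk 11.2 at [440.3 160.  249.3] yaw -0.097 q7 -2.16 -> d [-0.22 -0.89 13.03] spin -0.4
42.698878166175625
```

>>> play_rows:
  targets:
    - [0.5,-0.2,-0.9,4,-1.4]
    - [0.5,-0.25,-0.9,8,-1.4]
    - [0.5,-0.25,-0.9,11,-1.4]
    - [0.5,-0.25,-0.9,12.8,-1.4]
    - [0.5,-0.25,-0.9,12.9,-1.4]
    - [1,-0.25,-0.9,12.9,-1.4]
    - [1,-0.25,-0.9,12.9,-1.4]
    - [1,-0.25,-0.9,12.9,-1.4]
    - [1,-0.25,-0.9,12.9,-1.4]
    - [1,-0.25,-0.9,12.9,-1.4]

```text
clock: 12.2
eef_pos: [439.4, 171.3, 121.4]
tool_rot: [-3.141, -0.002, -0.07]
force: [-0.6, -0.2, 6.9]
width: 13.3
gripper_force: 59.6
```

Run:
```python
from h import *
go(410,-55,300,-.04); go(388,-321,300,0);print(ctrl.read_state()['width'])
```

```text
clk 12.2 at [439.4 171.3 121.4] yaw -0.070 q7 -2.22 -> d [ -1.31  22.76 -17.88] spin -1.7
clk 12.2 at [439.4 171.3 121.4] yaw -0.070 q7 -2.22 -> d [ -1.66  49.45 -17.91] spin -4.0
13.315277066807166
```

>>> play_rows:
  targets:
    - [1,0,0,-1.5,0]
    - [1,0,0,-5,0]
    - [1,0,0,-9,0]
    - [1,0,0,-13,0]
    - [1,0,0,-16.5,0]
    - [1,0,3,-18,0]
    - [1,0,7,-18,0]
    - [1,0,12,-18,-1]
    - [1,0,17,-18,-2]
    - [1,0,21,-18,-4]

```text
clock: 13.2
eef_pos: [422.9, -41.1, 300.6]
tool_rot: [3.141, -0.0, 0.0]
force: [1.7, -0.4, -1.1]
width: 12.9
gripper_force: 58.6
```

>>> play_rows:
  targets:
    - [1,0,5,0,0]
    - [1,0,10,0,0]
    - [1,-0.5,15,0,0]
    - [1,-1.5,20,0,0]
    - [1,-2.3,24,0,0]
    - [1,-3,27,0,0]
    - [1,-3.3,28.5,0,0]
    - [1,-3.3,28.5,0,0]
    - [1,-3.3,28.5,0,0]

```text
clock: 14.1
eef_pos: [391.5, -321.7, 300.1]
tool_rot: [-3.14, -0.0, 0.002]
force: [0.2, 0.2, -1.8]
width: 13.3
gripper_force: 58.7
```

Run:
```python
from h import *
im=trays(); cases(['game']);save(im,'t3.png'); go(388,-321,119.4,0); print(ctrl.read_state()['width'])
im,d,P=cloud('wrist')
m=(abs(P[...,2]-74)<5)&(d>0)&(abs(P[...,1]+321)<30)&(abs(P[...,0]-470)<30)
print(cv2.minAreaRect(P[m][:,:2].astype(np.float32)))
```

```text
film tray 0.88 [154.0, 36.2, 211.1, 244.6] [ 398. -238.] [ 39. 218.] 88.6 1350 [ 407. -231.   32.]
music tray 0.67 [242.3, 71.2, 284.4, 101.8] [ 461. -322.] [37. 26.] 89.1 346 [ 464. -323.   23.]
game tray 0.6 [76.9, 24.4, 146.8, 224.3] [ 417. -164.] [ 39. 198.] 88.5 1038 [ 442. -176.   48.]
audiobook tray 0.76 [0.0, 12.0, 68.2, 215.2] [429. -69.] [ 47. 195.] 82.8 1557 [428. -53.  44.]
game case 0.97 [53.8, 34.9, 125.4, 232.6] [ 416. -158.] [ 17. 170.] 84.4 4120 zt 136.0
clk 14.4 at [ 391.5 -322.6  300.3] yaw 0.002 q7 -0.93 -> d [-0.35 -0.16 18.09] spin 0.1
12.927696886893283
((461.1036071777344, -322.17791748046875), (36.551841735839844, 25.775571823120117), 88.63632202148438)
```

View pics/t3.png

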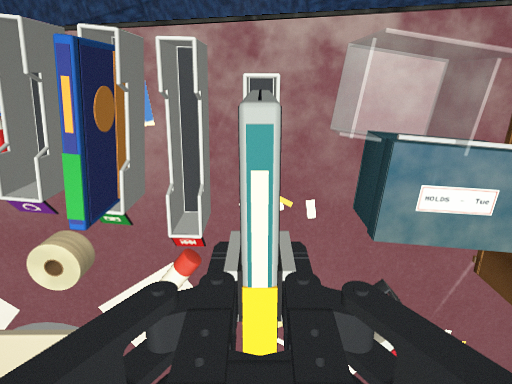

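>>> play_rows:
  targets:
    - [1,-0.2,-0.1,4,0]
    - [1,-0.2,-0.1,8,0]
    - [1,-0.2,-0.1,11.5,0]
    - [1,-0.2,-0.1,14,0]
    - [1,-0.2,-0.1,16,0]
    - [1,-0.2,-0.1,17.2,0]
    - [1,-0.2,-0.1,17.7,0]
    - [1,-0.2,-0.1,18,0]
    - [1,-0.2,-0.1,18.1,0]
    - [1,-0.2,-0.1,18.1,0]

```text
clock: 15.5
eef_pos: [389.5, -322.7, 119.9]
tool_rot: [3.141, -0.001, 0.001]
force: [-1.1, 0.0, -0.6]
width: 13.5
gripper_force: 58.7
```

>>> play_rows:
  targets:
    - [1,0,-0.1,0.1,0]
    - [1,0,-0.1,0.2,0]
    - [1,0,-0.1,0.2,0]

```text
clock: 15.8
eef_pos: [389.6, -322.4, 119.4]
tool_rot: [3.139, -0.002, 0.0]
force: [-3.7, 0.6, 14.5]
width: 13.1
gripper_force: 61.2
```

>>> play_rows:
  targets:
    - [0.9,0,0,0,0]
    - [0.6,0,0,0,0]
    - [0.45,0,0,0,0]
    - [0.45,0,0,0,0]
    - [0.45,0,0,-2,0]
    - [0.45,0,0,-6,0]
    - [0.45,0,0,-10,0]
    - [0.45,0,0,-14,0]
    - [0.45,1,-4,-15,1]
    - [0.45,2,-8,-15,2]

```text
clock: 16.8
eef_pos: [410.1, -242.0, 269.3]
tool_rot: [3.139, -0.005, -0.039]
force: [1.1, 0.3, 0.5]
width: 46.6
gripper_force: 0.0
```

>>> play_rows:
  targets:
    - [0.45,1,-5,0,1]
    - [0.45,2,-10,0,2]
    - [0.45,2,-15,0,3]
    - [0.45,2,-20,0,3]
    - [0.45,2,-25,0,3]
    - [0.45,2,-30,0,3]
    - [0.45,2,-35,0,3]
    - [0.45,2,-40,0,3]
    - [0.45,2,-43,0,3]
    - [0.45,2,-43,0,3]

```text
clock: 17.8
eef_pos: [443.2, 193.6, 267.1]
tool_rot: [-3.138, -0.0, -0.078]
force: [0.2, -0.8, -1.1]
width: 47.0
gripper_force: 0.0
```

Run:
```python
from h import *
go(441,229,255,-.085)
```

```text
clk 17.8 at [443.2 193.6 267.1] yaw -0.078 q7 -2.16 -> d [-0.5  -3.51  1.22] spin 0.4
```

>>> play_rows:
  targets:
    - [0.45,-0.5,-2.5,0.8,0.4]
    - [0.45,-0.5,-4,1.2,0.4]
    - [0.45,-0.5,-4,1.2,0.4]
    - [0.45,-0.5,-4,1.2,0.4]

```text
clock: 18.2
eef_pos: [442.4, 227.0, 255.1]
tool_rot: [3.14, 0.0, -0.094]
force: [-0.2, -0.5, 0.7]
width: 46.7
gripper_force: 0.0
```

Run:
```python
from h import *
near('audiobook',136,441,229,124)
```

```text
audiobook case 0.64 [235.3, 71.8, 276.1, 285.4] [440. 230.] [ 23. 165.] 85.4 6605 zt 139.0
6777 ((440.0440673828125, 229.37969970703125), (24.81964683532715, 165.53770446777344), 85.37140655517578)
clk 18.4 at [442.7 226.6 255.4] yaw -0.096 q7 -2.25 -> d [-0.19 -0.24 13.14] spin -0.3
47.448394257782425
```

>>> play_rows:
  targets:
    - [0.45,-0.3,-0.25,4,-0.8]
    - [0.45,-0.3,-0.25,8,-0.8]
    - [0.45,-0.3,-0.25,11,-0.8]
    - [0.45,-0.3,-0.25,12.9,-0.8]
    - [0.45,-0.3,-0.25,13.1,-0.8]
    - [1,-0.3,-0.25,13.1,-0.8]
    - [1,-0.3,-0.25,13.1,-0.8]
    - [1,-0.3,-0.25,13.1,-0.8]
    - [1,-0.3,-0.25,13.1,-0.8]
    - [1,-0.3,-0.25,13.1,-0.8]

```text
clock: 19.35
eef_pos: [440.2, 230.9, 125.2]
tool_rot: [-3.141, -0.002, -0.08]
force: [0.3, -0.4, 5.7]
width: 23.2
gripper_force: 61.6
```

Run:
```python
from h import *
go(429,-66,300,-.086);print(ctrl.read_state()['width'])
```

```text
clk 19.4 at [440.2 230.9 125.2] yaw -0.080 q7 -2.28 -> d [  1.29  29.67 -17.5 ] spin 0.3
23.236503584016177
```

Seated TCP height will be 123.2.

>>> play_rows:
  targets:
    - [1,0,0,-1.5,0]
    - [1,0,0,-5,0]
    - [1,0,0,-9,0]
    - [1,0,0,-13,0]
    - [1,0,0,-16.5,0]
    - [1,0,3,-17.5,0]
    - [1,0.5,8,-17.5,0]
    - [1,1,13,-17.5,0]
    - [1,1.3,18,-17.5,0.3]
    - [1,1.3,23,-17.5,0.3]

```text
clock: 20.35
eef_pos: [433.9, -0.8, 299.5]
tool_rot: [-3.141, -0.001, -0.085]
force: [1.3, -0.0, -2.1]
width: 23.0
gripper_force: 60.8
```

>>> play_rows:
  targets:
    - [1,0,3,0,0]
    - [1,0,5.5,0,0]
    - [1,0,6.7,0,0]
    - [1,0,6.7,0,0]
    - [1,0,6.7,0,0]

```text
clock: 20.85
eef_pos: [428.4, -65.1, 299.2]
tool_rot: [-3.141, 0.0, -0.085]
force: [-0.1, 0.3, -1.2]
width: 23.3
gripper_force: 60.8
```

Run:
```python
from h import *
im=trays(); cases(['music','game']);save(im,'t4.png'); go(430,-67,123.2,-.086); print(ctrl.read_state()['width'])
im,d,P=cloud('wrist')
m=(abs(P[...,2]-74)<5)&(d>0)&(abs(P[...,1]+70)<30)&(abs(P[...,0]-525)<25)
print(cv2.minAreaRect(P[m][:,:2].astype(np.float32)))
```

```text
film tray 0.62 [379.6, 61.2, 452.3, 264.7] [ 398. -237.] [ 40. 219.] 88.5 1710 [ 408. -248.   41.]
music tray 0.66 [443.8, 83.0, 512.0, 247.4] [ 388. -311.] [172.  30.] 4.8 1005 [ 399. -304.   44.]
game tray 0.82 [313.6, 59.4, 379.7, 247.8] [ 418. -157.] [ 39. 197.] 84.3 764 [ 446. -143.   52.]
audiobook tray 0.61 [238.6, 55.1, 285.7, 60.7] [524. -75.] [45.  3.] 85.2 177 [524. -75.  75.]
music case 0.96 [471.2, 102.3, 512.0, 244.1] [ 372. -314.] [106.   4.] 0.3 648 zt 96.0
game case 0.89 [331.0, 76.9, 386.2, 256.5] [ 417. -157.] [ 17. 169.] 84.7 3546 zt 136.0
clk 21.2 at [428.6 -65.3 299.2] yaw -0.084 q7 -1.56 -> d [ 0.16  0.16 17.6 ] spin 0.1
23.427902697054368
((524.289306640625, -73.86339569091797), (46.66408920288086, 2.9222848415374756), 85.29365539550781)
```

View pics/t4.png

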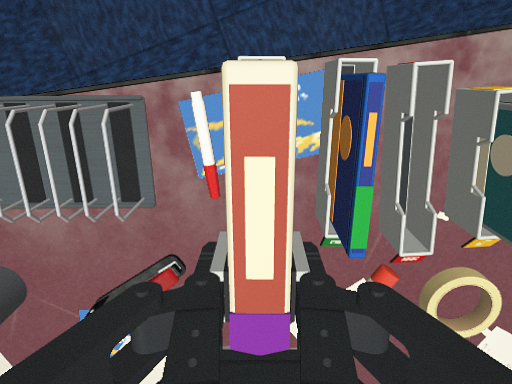

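>>> play_rows:
  targets:
    - [1,0.2,0.1,4,0]
    - [1,0.2,0.1,8,0]
    - [1,0.2,0.1,11,0]
    - [1,0.2,0.1,13.5,0]
    - [1,0.2,0.1,15.5,0]
    - [1,0.2,0.1,16.7,0]
    - [1,0.2,0.1,17.2,0]
    - [1,0.2,0.1,17.5,0]
    - [1,0.2,0.1,17.6,0]
    - [1,0.2,0.1,17.6,0]

```text
clock: 22.3
eef_pos: [430.9, -66.9, 123.7]
tool_rot: [-3.142, -0.001, -0.085]
force: [0.8, -0.3, -0.9]
width: 23.1
gripper_force: 60.9
```

>>> play_rows:
  targets:
    - [1,0,0,0.1,0]
    - [1,0,0,0.2,0]
    - [1,0,0,0.2,0]

```text
clock: 22.6
eef_pos: [431.0, -67.1, 123.1]
tool_rot: [3.141, -0.002, -0.085]
force: [-2.5, -0.1, 17.5]
width: 23.1
gripper_force: 63.5
```

>>> play_rows:
  targets:
    - [0.8,0,0,0,0]
    - [0.5,0,0,0,0]
    - [0.45,0,0,0,0]
    - [0.45,0,0,0,0]
    - [0.45,0,0,-2,0]
    - [0.45,0,0,-6,0]
    - [0.45,0,0,-10,0]
    - [0.45,0,0,-14,0]
    - [0.45,0,-4,-14,0]
    - [0.45,0,-8,-14,0]

```text
clock: 23.6
eef_pos: [438.1, 12.8, 262.7]
tool_rot: [-3.141, -0.004, -0.089]
force: [0.9, -0.4, -0.7]
width: 47.2
gripper_force: 0.0
```

>>> play_rows:
  targets:
    - [0.45,0,-5,0,0]
    - [0.45,0,-10,0,0]
    - [0.45,-1,-15,0,0]
    - [0.45,-1.5,-20,0,0]
    - [0.45,-2,-25,0,0]
    - [0.45,-2,-28,0.2,0]
    - [0.45,-2,-28,0.2,0]
    - [0.45,-2,-28,0.2,0]

```text
clock: 24.4
eef_pos: [440.6, 293.6, 258.6]
tool_rot: [3.14, 0.001, -0.083]
force: [-0.3, -0.5, -0.8]
width: 46.9
gripper_force: 0.0
```

Run:
```python
from h import *
near('film',141,440,292,129)
```

```text
film case 0.66 [249.2, 50.8, 277.5, 297.3] [440. 292.] [ 16. 190.] 84.9 5314 zt 144.0
5417 ((439.94921875, 292.1336669921875), (17.02704429626465, 189.61732482910156), 84.94539642333984)
clk 24.6 at [441.3 291.7 259.1] yaw -0.087 q7 -2.33 -> d [-0.13 -0.03 13.01] spin 0.2
46.84466338684077
```

>>> play_rows:
  targets:
    - [0.45,-0.1,0,4,0.2]
    - [0.45,-0.1,0,8,0.2]
    - [0.45,-0.1,0,11,0.2]
    - [0.45,-0.1,0,12.8,0.2]
    - [0.45,-0.1,0,13,0.2]
    - [1,-0.1,0,13,0.2]
    - [1,-0.1,0,13,0.2]
    - [1,-0.1,0,13,0.2]
    - [1,-0.1,0,13,0.2]
    - [1,-0.1,0,13,0.2]

```text
clock: 25.55
eef_pos: [441.0, 294.0, 130.6]
tool_rot: [-3.14, -0.002, -0.089]
force: [1.0, -0.4, 7.9]
width: 15.4
gripper_force: 59.5
```

Run:
```python
from h import *
go(399,-237.5,309,-.025);print(ctrl.read_state()['width'])
```

```text
clk 25.6 at [441.  294.  130.6] yaw -0.089 q7 -2.36 -> d [  0.56  53.28 -17.92] spin -3.6
15.43312783708651
```

>>> play_rows:
  targets:
    - [1,0,0,-1.5,0]
    - [1,0,0,-5,0]
    - [1,0,0,-9,0]
    - [1,0,0,-13,0]
    - [1,0,0,-16.5,0]
    - [1,0,3,-18,0]
    - [1,0.5,8,-18,0]
    - [1,1,13,-18,-1]
    - [1,1,18,-18,-2]
    - [1,1.5,23,-18,-3.6]

```text
clock: 26.55
eef_pos: [433.6, 62.2, 309.6]
tool_rot: [-3.141, -0.0, -0.024]
force: [1.5, -0.8, -0.8]
width: 15.3
gripper_force: 58.8
```

>>> play_rows:
  targets:
    - [1,0.3,5,0,0]
    - [1,0.3,10,0,0]
    - [1,0,15,0,0]
    - [1,-0.7,20,0,0]
    - [1,-1.8,25,0,0]
    - [1,-2.3,28.5,0,0]
    - [1,-2.5,30.2,0,0]
    - [1,-2.5,30.2,0,0]
    - [1,-2.5,30.2,0,0]

```text
clock: 27.45
eef_pos: [401.9, -236.6, 309.2]
tool_rot: [-3.141, -0.0, -0.026]
force: [0.4, 0.5, -1.4]
width: 15.6
gripper_force: 58.6
```

Run:
```python
from h import *
im=trays(); cases(['music','game','audiobook']); go(399,-237.5,128.6,-.025); print(ctrl.read_state()['width']); save(im,'t5.png')
im,d,P=cloud('wrist')
m=(abs(P[...,2]-74)<5)&(d>0)&(abs(P[...,1]+240)<25)&(abs(P[...,0]-505)<25)
print(cv2.minAreaRect(P[m][:,:2].astype(np.float32)))
```

```text
music tray 0.72 [311.8, 80.8, 362.8, 239.5] [ 389. -321.] [ 38. 170.] 89.6 745 [ 407. -304.   54.]
game tray 0.92 [164.3, 40.1, 216.6, 231.4] [ 418. -160.] [ 39. 198.] 85.6 740 [ 445. -174.   54.]
audiobook tray 0.89 [68.5, 31.7, 148.7, 221.0] [430. -68.] [ 47. 193.] 86.2 1019 [451. -87.  48.]
music case 0.89 [319.8, 95.3, 367.0, 244.8] [ 390. -322.] [ 14. 141.] 89.9 2278 zt 131.0
game case 0.69 [167.7, 53.9, 205.5, 239.3] [ 417. -158.] [ 16. 169.] 84.6 3449 zt 136.0
audiobook case 0.9 [40.5, 38.1, 128.0, 227.3] [431. -67.] [ 25. 165.] 84.6 5429 zt 136.0
clk 27.9 at [ 402.1 -236.9  309.2] yaw -0.025 q7 -1.07 -> d [-0.31  0.07 18.06] spin 0.0
15.337218742811684
((0.0, 0.0), (0.0, 0.0), 0.0)
```

View pics/t5.png

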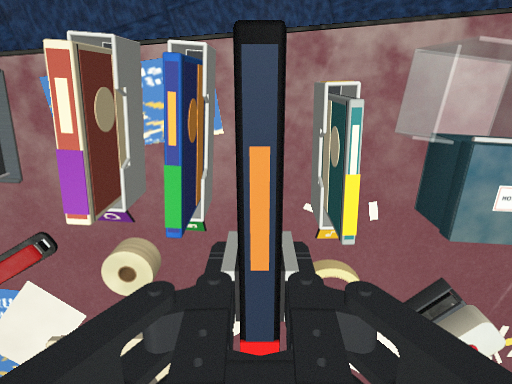

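>>> play_rows:
  targets:
    - [1,-0.2,0.1,4,0]
    - [1,-0.2,0.1,8,0]
    - [1,-0.2,0.1,11.5,0]
    - [1,-0.2,0.1,14,0]
    - [1,-0.2,0.1,16,0]
    - [1,-0.2,0.1,17.2,0]
    - [1,-0.2,0.1,17.7,0]
    - [1,-0.2,0.1,18,0]
    - [1,-0.2,0.1,18.1,0]
    - [1,-0.2,0.1,18.1,0]

```text
clock: 28.95
eef_pos: [400.4, -238.5, 128.8]
tool_rot: [3.141, -0.001, -0.026]
force: [-0.2, -0.4, -1.5]
width: 15.3
gripper_force: 58.7
```

>>> play_rows:
  targets:
    - [1,0,0,0.1,0]
    - [1,0,0,0.15,0]
    - [1,0,0,0.15,0]

```text
clock: 29.25
eef_pos: [400.5, -238.7, 128.5]
tool_rot: [3.141, -0.002, -0.026]
force: [-3.1, 0.5, 15.3]
width: 15.1
gripper_force: 61.1
```

>>> play_rows:
  targets:
    - [0.9,0,0,0,0]
    - [0.6,0,0,0,0]
    - [0.5,0,0,0,0]
    - [0.5,0,0,0,0]
    - [0.5,0,0,-2,0]
    - [0.5,0,0,-6,0]
    - [0.5,0,0,-11,0]
    - [0.5,0,0,-16,0]
    - [0.5,0,0,-20,0]
    - [0.5,0,0,-20,0]

```text
clock: 30.25
eef_pos: [402.6, -239.9, 331.9]
tool_rot: [3.137, -0.01, -0.026]
force: [0.4, 0.4, 0.8]
width: 43.0
gripper_force: 0.0
```

Run:
```python
from h import *
trays();im=cases(); save(im,'f.png')
```

```text
film tray 0.56 [242.0, 54.8, 277.6, 245.0] [ 398. -237.] [ 39. 218.] 88.5 908 [ 412. -226.   54.]
music tray 0.66 [307.9, 83.6, 350.6, 232.3] [ 389. -320.] [ 37. 170.] 88.8 639 [ 407. -304.   54.]
game tray 0.85 [169.1, 45.5, 212.6, 228.7] [ 418. -161.] [ 38. 198.] 86.4 661 [ 445. -173.   54.]
audiobook tray 0.92 [74.0, 38.8, 147.4, 218.5] [429. -68.] [ 48. 194.] 86.3 892 [449. -87.  48.]
film case 0.72 [247.7, 56.1, 271.3, 253.3] [ 400. -237.] [ 16. 189.] 88.6 3329 zt 142.0
music case 0.86 [315.5, 87.6, 362.1, 234.3] [ 389. -322.] [141.  14.] 0.1 2113 zt 131.0
game case 0.79 [165.5, 48.8, 207.6, 226.2] [ 417. -158.] [ 17. 169.] 84.4 3114 zt 136.0
audiobook case 0.79 [52.7, 34.5, 131.1, 215.7] [431. -67.] [ 26. 165.] 85.2 4992 zt 136.0
```

View pics/f.png

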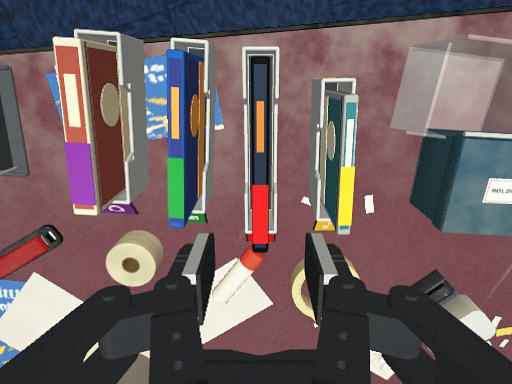

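All four cases stand in their matching trays (violet at column 85, green 180, red 260, yellow 345), with their tops at the seated height.

```bash
python3 -c "
from cell import ctrl
print(ctrl.finish_job())"
```

```text
the job is handed in; nothing more can be done
None
```

All four disc cases are upright, spine up, on the floors of their colour-matched trays, and the job is handed in at about 30 s on the robot's clock (the hand-in gave no verdict).

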